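# Pack the phase-contrast kit into its fitted case

## Robot

A 6-joint arm with a two-finger parallel gripper is mounted at the origin on the work surface. World frame = base frame: x ahead of the robot, y to its left, z up, the work surface at z = 0. Lengths are in mm, angles in rad, forces in N, time in s.
With the tool pointing down it reaches from about 350 to 975 mm from the base axis. Payload 7.1 kg.
Tool frame: the origin (TCP) lies between the finger pads; the fingertips stand 8 mm ahead of it and the grasp point (between the pads) lies 11 mm behind it (ctrl.tips_ahead is the distance from the TCP to the fingertips, in mm); y points along the fingers, z is the direction in which the jaws open and shut, and the axes are right-handed (so a half turn about y gives the same grasp; the last joint's range is limited). The gripper opens to 88 mm and grips with 3 to 60 N. Pads are 20 mm wide; open, the fingers measure 115 mm over their backs; the gripper's body (75 mm by 178 mm) begins 61 mm behind the grasp point.
Start: joints at [1.091, 0.423, 1.63, -0, 1.089, -0.019], TCP at [277.883, 559.809, 230.675] pointing down, gripper open.
Joint ranges: [-3, 3], [-0.9, 2.11], [0.09, 2.58], [-1.31, 4.45], [0.11, 2.69], [-2.54, 2.54]. Speed limits (rad/s): [2.39, 2.39, 3.01, 3.14, 3.14, 3.14].

## Interface

Orientations are given as a rotation vector (axis times angle).
In Python, from workcell import ctrl gives the robot as it stands.
- The arm moves only by the shell command python3 -m creep 'ROWS'. ROWS is JSON, a list of rows, each an object of numbers: "tx", "ty", "tz": the shift along the world's x, y, z in mm; "rx", "ry", "rz": the turn, a rotation vector about the world's x, y, z in rad; "fingers": the closure in counts, from 0 (fully open) to 255 (shut). A call has 1 to 10 rows; each row is the pose to reach, as a shift and turn from the pose commanded when the call began; what a row does not reach only later rows make up. A row lasts 1/8 s, in which the tool goes at most 62.5 mm and 10.7 degrees, less where a joint would pass 70% of its speed; a pose out of reach is approached as far as the arm can. A call with a gripper value outside its range is refused whole. The fingers move at their own pace and stop on an object; the grip force is fixed at half the most. Time passes only in rows, so rows that repeat a pose let the fingers close. It gives the time, the measured TCP pose, the force and the opening at its end, in the units of the state.
- ctrl.get_obs(): the state, without advancing time (a new reading comes with each control period).
- ctrl.get_image(name): name is "scene" or "top"; returns a dict with "pixels" (384x512x3 uint8, blue, green, red), "intrinsics" (3x3 intrinsics, pixels), "rvec" (rotation vector, rad) and "tvec" (3), from world to camera coordinates, as OpenCV has them. Camera axes: x right, y down, z forward; pixel columns grow to the right and rows downward; lengths in mm; the calibration is good to about 2 mm. A picture is of the moment at which its call begins. There is no depth.
- ctrl.close_job(): hands the job in, once; it reports no verdict.
The state is a dict: "t": time; "qpos": joint angles; "qvel": joint speeds; "joint_torque": joint torques, N m; "ee_pos": TCP position; "orientation": TCP orientation; "ft_force": force on the tool from outside, world axes, zero at the start; "moment": the same for the moment, N m; "width": finger opening in mm.
Only numpy, scipy, OpenCV 4.12 (cv2) and the standard library are available. Lean on these libraries where they do the work, as an engineer would, in place of code of your own. Each camera call takes 0.05 s, during which the arm holds its last target.

## Task

Pack the phase-contrast kit into its fitted case: stand each of the three objectives, nose up, in the round well of its size (smallest in the smallest, largest in the largest) and lay the slider flat in the long slot. These are optics, so set them down rather than dropping them, fully home in their places. The two eyepieces are not part of the kit: leave them standing on the bench where they are.

Things in the scene. Friction and masses are not known exactly. Their poses are not given: they have to be found in the camera images.
- objective_small: microscope objective, the smallest of three: upright black cylinder with bright bands on a bright screw-thread foot, bright cone-shaped nose with a small lens on top. Barrel 24 mm across, straight from 9 to 31 mm above the underside; total height 42 mm; foot 20 mm across, 5 mm high, then a tapered shoulder; about 60 g. Origin: centre of the underside, z up.
- objective_medium: microscope objective, the middle-sized of three: upright black cylinder with bright bands on a bright screw-thread foot, bright cone-shaped nose with a small lens on top. Barrel 33 mm across, straight from 9 to 37 mm above the underside; total height 50 mm; foot 25 mm across, 5 mm high, then a tapered shoulder; about 130 g. Origin: centre of the underside, z up.
- objective_large: microscope objective, the largest of three: upright black cylinder with bright bands on a bright screw-thread foot, bright cone-shaped nose with a small lens on top. Barrel 42 mm across, straight from 9 to 43 mm above the underside; total height 58 mm; foot 30 mm across, 5 mm high, then a tapered shoulder; about 240 g. Origin: centre of the underside, z up.
- slider: phase slider: a flat bright metal bar, 34 mm (its x) by 92 mm (its y) by 12 mm high, lying flat, with three round ports on top, about 100 g. Origin at the centre of its underside; either end may go to either end of the slot.
- well_small: smallest of the three round wells: a fixed white, dark-floored 69 mm square insert of the case, 16 mm high, with a hole 38 mm across, 12 mm deep, 2 mm chamfer. Origin: centre of its underside, 4 mm above the bench; hole floor 4 mm, flat top 16 mm above the origin. The wells stand along the insert's y, 70 mm apart, in any order, in a black tray 156 x 224 mm with its rim flush; the slot lies on their +x side.
- well_medium: middle-sized of the three round wells: a fixed white, dark-floored 69 mm square insert of the case, 16 mm high, with a hole 47 mm across, 12 mm deep, 2 mm chamfer. Origin: centre of its underside, 4 mm above the bench; hole floor 4 mm, flat top 16 mm above the origin. The wells stand along the insert's y, 70 mm apart, in any order, in a black tray 156 x 224 mm with its rim flush; the slot lies on their +x side.
- well_large: largest of the three round wells: a fixed white, dark-floored 69 mm square insert of the case, 16 mm high, with a hole 56 mm across, 12 mm deep, 2 mm chamfer. Origin: centre of its underside, 4 mm above the bench; hole floor 4 mm, flat top 16 mm above the origin. The wells stand along the insert's y, 70 mm apart, in any order, in a black tray 156 x 224 mm with its rim flush; the slot lies on their +x side.
- slot: the long shallow slot of the case: a fixed white, dark-floored insert 69 mm (x) by 209 mm (y), 16 mm high, with a recess in its middle 48 mm (x) by 106 mm (y), 5 mm deep, 2 mm chamfer. Origin: centre of its underside, 4 mm above the bench; recess floor 11 mm, flat top 16 mm above the origin. The slider in it stands 7 mm proud.
- eyepiece_a: one eyepiece, a look-alike that does not belong in the case: bare bright straight tube 30 mm across and 22 mm high at the foot, a wider black head 39 mm across, on top an open black rubber cup 41 mm across with a wide lens inside; 47 mm high. Stands upright, loose, about 110 g. Origin: centre of its underside.
- eyepiece_b: the other eyepiece, a look-alike that does not belong in the case: bare bright straight tube 30 mm across and 22 mm high at the foot, a wider black head 39 mm across, on top an open black rubber cup 41 mm across with a wide lens inside; 47 mm high. Stands upright, loose, about 110 g. Origin: centre of its underside.
Mind the look-alikes: they are no part of the job. What is shaped like the objective_large but green is not meant. What is shaped like the slider but brown is not meant.

How it is judged:
By the outcome, as a careful person would: the job done as asked, in the order asked, and still so for the second after the job is handed in, with the robot touching nothing.
It also fails if it takes over 109 s, if anything falls off the work surface, if the arm or the gripper's body presses on something with over 40 N, if the wrist force passes 120 N, or if a joint passes its speed limit or range.

## Working session

There is one attempt and no reset: what is moved stays moved. The work goes in short steps, Python scripts to look and compute and a shell command to move; the robot and the scene stay as the last step left them, time stands still between calls to the robot, and variables do not carry over. Pictures are saved under pics/ and viewed, and the job is handed in when it is done.

```bash
mkdir -p pics; ls; cat > h.py <<'E'
import numpy as np, cv2
from workcell import ctrl
def snap(name,tag):
    im=ctrl.get_image(name); cv2.imwrite(f'pics/{tag}.png',im['pixels'])
    np.savez(f'pics/{tag}.npz',**{k:np.array(v) for k,v in im.items()}); return im
def load(tag): return dict(np.load(f'pics/{tag}.npz'))
def w(im,u,v,z):
    K=np.array(im['intrinsics'],float);R=cv2.Rodrigues(np.array(im['rvec'],float))[0];t=np.array(im['tvec'],float).ravel()
    d=R.T@np.linalg.solve(K,[u,v,1.]);c=-R.T@t
    return np.round(c+d*(z-c[2])/d[2],1)
def px(im,p):
    return cv2.projectPoints(np.array([p],float),np.array(im['rvec'],float),np.array(im['tvec'],float),np.array(im['intrinsics'],float),None)[0].reshape(2).round(1)
def crop(tag,x0,y0,x1,y1,s,out):
    i=cv2.imread(f'pics/{tag}.png')[y0:y1,x0:x1]; cv2.imwrite(f'pics/{out}.png',cv2.resize(i,None,fx=s,fy=s,interpolation=cv2.INTER_CUBIC))
E
python3 - <<'E'
from h import *
print(ctrl.get_obs())
for n in('scene','top'):
    im=snap(n,n+'0');R=cv2.Rodrigues(np.array(im['rvec'],float))[0];print(n,-R.T@np.array(im['tvec']).ravel(),np.array(im['intrinsics']).round(1).tolist())
E
```

```text
pics
{'t': 0.0, 'qpos': array([ 1.09097500e+00,  4.23854074e-01,  1.63066701e+00, -2.10445067e-05,
        1.08859666e+00, -1.90110632e-02]), 'qvel': array([-1.23649669e-03,  9.45866227e-04, -9.21333933e-05,  2.52870630e-03,
        1.56675312e-03,  9.68127755e-05]), 'joint_torque': array([-3.32333009e-03, -5.44633126e+01, -2.73666590e+01,  6.43948861e-02,
        2.28373648e-02, -1.03309201e-04]), 'ee_pos': array([277.6629898 , 559.34005746, 229.90245628]), 'orientation': array([-1.54191533,  0.36168871, -0.36112153]), 'ft_force': array([-0.5908414 ,  0.47378914, -0.29638991]), 'moment': array([-0.02772664,  0.01061536, -0.00596612]), 'width': 87.61688201924173}
scene [1052.4262666     7.24026491  656.18463056] [[384.0, 0.0, 253.7], [0.0, 384.0, 190.9], [0.0, 0.0, 1.0]]
top [396.55577588  16.05377415 913.97760527] [[377.7, 0.0, 255.9], [0.0, 377.7, 195.2], [0.0, 0.0, 1.0]]
```

```bash
python3 - <<'E'
from h import *
for t in('scene0','top0'): crop(t,0,0,512,384,1.56,t+'b')
E
```

```text
(no output)
```

View pics/scene0b.png

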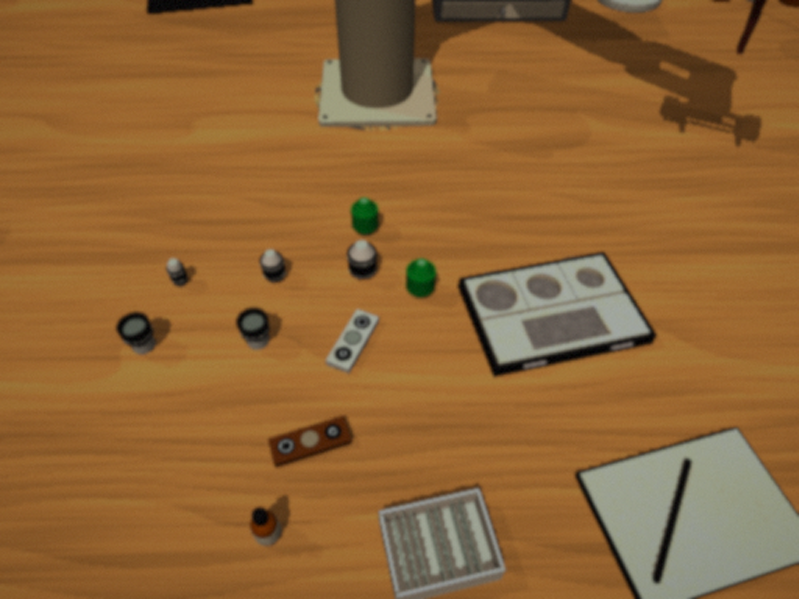

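View pics/top0b.png

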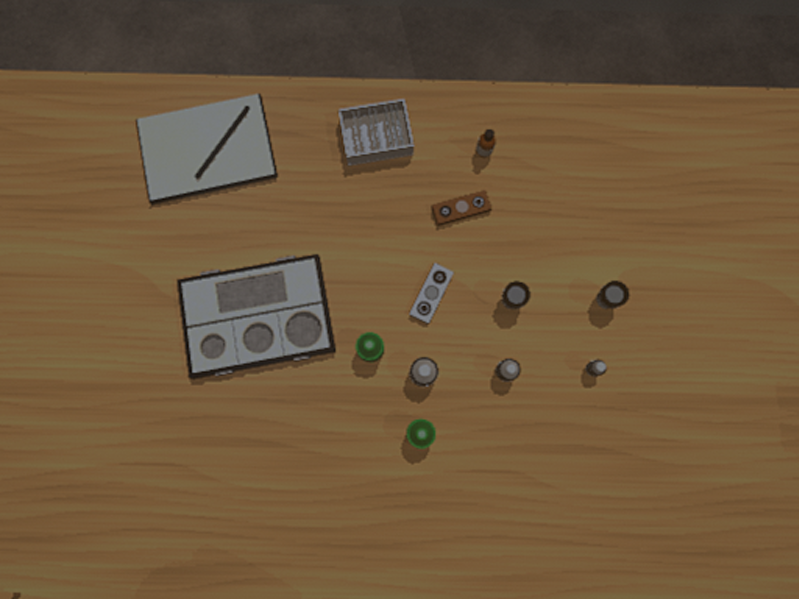

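The scene shows three objectives (full view: large 424,371, medium 508,369, small 597,367 in the top picture). It also has two green look-alikes (370,347 and 421,433), the bright slider (431,293), a brown one (461,207), two eyepieces (516,294 and 614,294), and the case at about (255,315). The black-and-white objectives and the bright metal slider fit the description. I'll enlarge to confirm.

```bash
python3 - <<'E'
from h import *
crop('top0',230,160,430,300,4,'tA')
crop('top0',105,155,225,250,6,'tB')
E
```

```text
(no output)
```

View pics/tA.png

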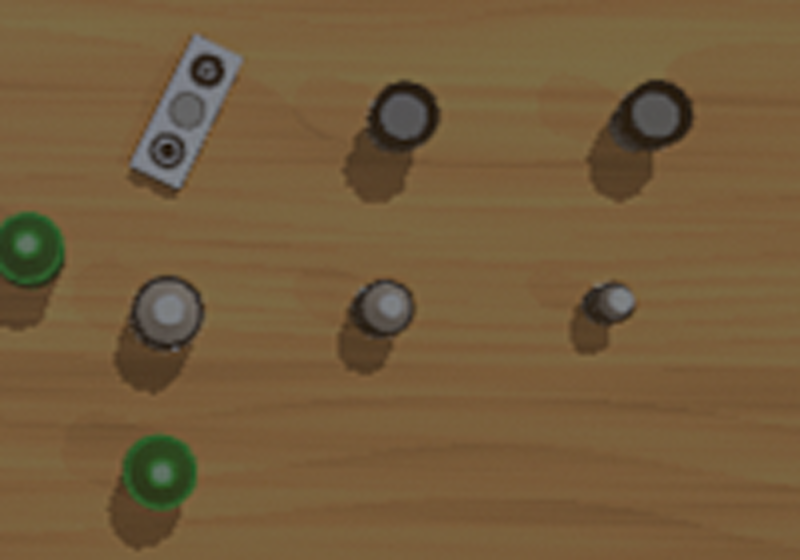

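View pics/tB.png

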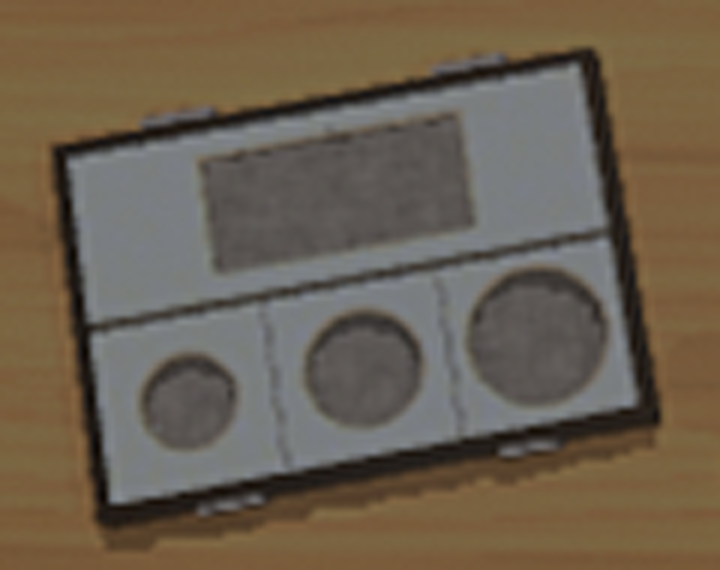

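```bash
python3 - <<'E'
from h import *
im=load('top0');sc=load('scene0')
f=lambda x,y,x0,y0,s:(x0+(x+.5)/s-.5,y0+(y+.5)/s-.5)
A=lambda x,y,z:w(im,*f(x,y,230,160,4),z)
B=lambda x,y,z:w(im,*f(x,y,105,155,6),z)
for n,b,z1,t,z2 in[('L',(167,313),43,(168,309),58),('M',(386,308),37,(389,305),50),('S',(614,302),31,(620,300),42),('eA',(404,116),47,(404,116),47),('eB',(657,115),47,(657,115),47),('gA',(29,249),43,(27,244),58),('gB',(160,472),43,(161,473),58)]:
    p=A(*b,z1);print(n,p,A(*t,z2),'scene px',px(sc,p),px(sc,[*p[:2],z2]))
print('slider corners',[A(x,y,12) for x,y in[(197,34),(243,57),(180,190),(130,166)]], 'ports',A(207,70,12),A(187,110,12),A(167,150,12))
for n,c in[('ws',(188,401)),('wm',(363,369)),('wl',(536,337))]:
    p=B(*c,20);print(n,p,px(sc,p))
for c in[(200,160),(460,112),(474,226),(214,273),(337,193)]:
    p=B(*c,20);print('slot',p,px(sc,p))
for c in[(55,148),(593,50),(660,420),(100,520)]:print('tray',B(*c,20))
crop('scene0',70,120,270,245,4,'sA')
crop('scene0',285,155,425,245,5.5,'sB')
E
```

```text
L [465.9 -24.1  43. ] [466.9 -23.9  58. ] scene px [231.8 160.4] [231.5 155.6]
M [ 471.9 -151.3   37. ] [ 472.6 -150.6   50. ] scene px [174.  165.3] [173.  161.2]
S [ 478.8 -286.    31. ] [ 479.  -285.7   42. ] scene px [112.4 170.5] [111.  167.1]
eA [ 583.8 -161.6   47. ] [ 583.8 -161.6   47. ] scene px [162.1 203.1] [162.1 203.1]
eB [ 587.7 -310.6   47. ] [ 587.7 -310.6   47. ] scene px [ 86.2 206.1] [ 86.2 206.1]
gA [501.1  56.3  43. ] [502.2  56.8  58. ] scene px [269.1 171.7] [269.4 166.9]
gB [376.5 -21.3  43. ] [376.3 -21.2  58. ] scene px [233.4 132.8] [233.2 127.9]
slider corners [array([640.3, -41.8,  12. ]), array([626.3, -70.3,  12. ]), array([542.6, -32.4,  12. ]), array([556.7,  -1.9,  12. ])] ports [617.6 -48.2  12. ] [592.2 -36.1  12. ] [567.1 -24.2  12. ]
ws [499.8 296.9  20. ] [377.7 176.4]
wm [514.1 228.7  20. ] [348.1 181.8]
wl [528.4 160.8  20. ] [317.9 187.4]
slot [597.6 300.   20. ] [390.1 212.2]
slot [619.9 196.3  20. ] [341.5 222.3]
slot [572.9 188.   20. ] [333.7 203.7]
slot [551.4 290.7  20. ] [380.3 194.7]
slot [585.2 243.9  20. ] [361.6 207.9]
tray [601.3 358.9  20. ]
tray [647.2 143.7  20. ]
tray [496.3 110.1  20. ]
tray [452.3 327.5  20. ]
```

View pics/sA.png

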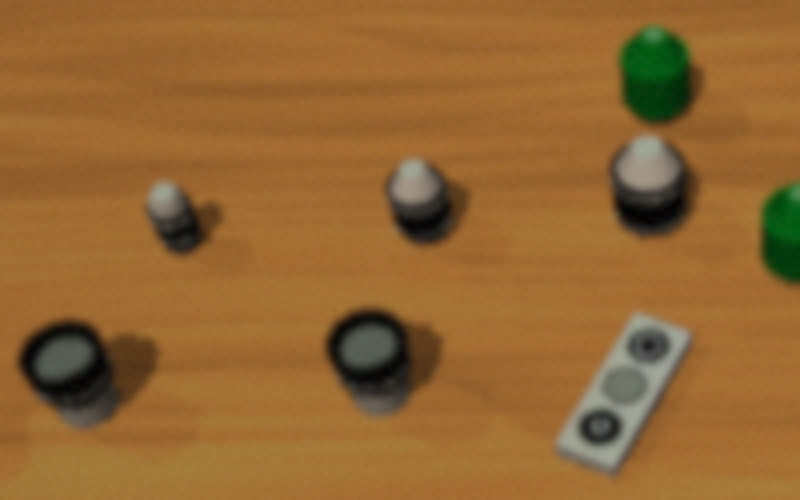

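View pics/sB.png

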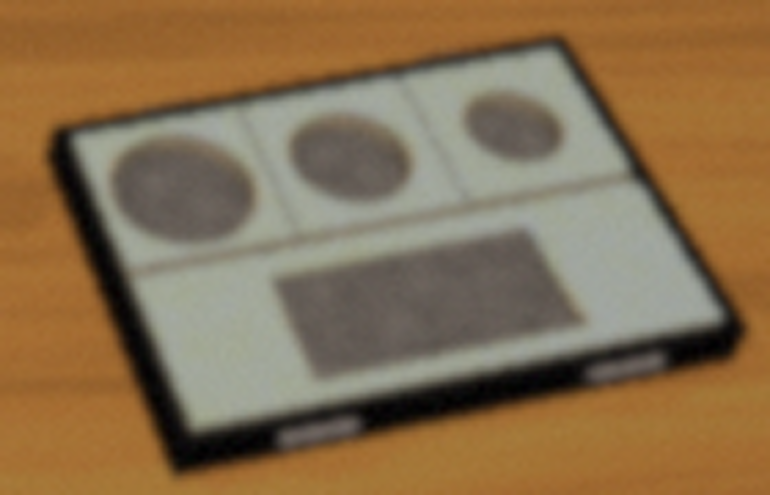

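```bash
python3 - <<'E'
from h import *
o=ctrl.get_obs();R=cv2.Rodrigues(o['orientation'])[0];print(R.round(3));z=R[:,2];print('jaw yaw',np.arctan2(z[1],z[0]),ctrl.tips_ahead)
E
```

```text
[[ 0.896 -0.001  0.445]
 [-0.445 -0.001  0.896]
 [-0.    -1.    -0.001]]
jaw yaw 1.1099993734182707 8.0
```

```bash
python3 -m creep '[{"tx":50,"ty":-60,"rz":-0.15},{"tx":100,"ty":-120,"rz":-0.3},{"tx":135,"ty":-180,"tz":-20,"rz":-0.45},{"tx":160,"ty":-240,"tz":-40,"rz":-0.6},{"tx":180,"ty":-300,"tz":-60,"rz":-0.75},{"tx":195,"ty":-360,"tz":-80,"rz":-0.903},{"tx":200,"ty":-420,"tz":-100,"rz":-0.903},{"tx":200,"ty":-480,"tz":-110,"rz":-0.903},{"tx":200,"ty":-540,"tz":-120,"rz":-0.903},{"tx":200,"ty":-600,"tz":-120,"rz":-0.903}]'
```

```text
schema error: expected keys tx, ty, tz, rx, ry, rz, fingers
```

```bash
python3 -m creep '[{"tx":50,"ty":-60,"tz":0,"rx":0,"ry":0,"rz":-0.15,"fingers":0},{"tx":100,"ty":-120,"tz":0,"rx":0,"ry":0,"rz":-0.3,"fingers":0},{"tx":135,"ty":-180,"tz":-20,"rx":0,"ry":0,"rz":-0.45,"fingers":0},{"tx":160,"ty":-240,"tz":-40,"rx":0,"ry":0,"rz":-0.6,"fingers":0},{"tx":180,"ty":-300,"tz":-60,"rx":0,"ry":0,"rz":-0.75,"fingers":0},{"tx":195,"ty":-360,"tz":-80,"rx":0,"ry":0,"rz":-0.903,"fingers":0},{"tx":200,"ty":-420,"tz":-100,"rx":0,"ry":0,"rz":-0.903,"fingers":0},{"tx":200,"ty":-480,"tz":-110,"rx":0,"ry":0,"rz":-0.903,"fingers":0},{"tx":200,"ty":-540,"tz":-120,"rx":0,"ry":0,"rz":-0.903,"fingers":0},{"tx":200,"ty":-600,"tz":-120,"rx":0,"ry":0,"rz":-0.903,"fingers":0}]'
```

```text
t: 1.35
ee_pos: [476.7, 1.5, 113.7]
orientation: [-1.301, 1.056, -1.055]
ft_force: [1.0, 0.6, -0.2]
width: 88.3
```

```bash
python3 -m creep '[{"tx":1,"ty":-60,"tz":0,"rx":0,"ry":0,"rz":0,"fingers":0},{"tx":1,"ty":-120,"tz":0,"rx":0,"ry":0,"rz":0,"fingers":0},{"tx":1,"ty":-180,"tz":0,"rx":0,"ry":0,"rz":0,"fingers":0},{"tx":1,"ty":-225,"tz":0,"rx":0,"ry":0,"rz":0,"fingers":0},{"tx":1,"ty":-246,"tz":0,"rx":0,"ry":0,"rz":0,"fingers":0},{"tx":1,"ty":-246,"tz":0,"rx":0,"ry":0,"rz":0,"fingers":0},{"tx":1,"ty":-246,"tz":0,"rx":0,"ry":0,"rz":0,"fingers":0}]'
python3 - <<'E'
from h import *
o=ctrl.get_obs();R=cv2.Rodrigues(o['orientation'])[0];z=R[:,2];print('jaw yaw',np.arctan2(z[1],z[0]),o['ee_pos'],o['qpos'][5])
snap('top','t1');crop('t1',300,150,460,270,5,'t1c')
snap('scene','s1');crop('s1',60,80,220,200,5,'s1c')
E
```

```text
t: 2.22
ee_pos: [477.9, -241.2, 114.2]
orientation: [-1.3, 1.056, -1.054]
ft_force: [0.2, -0.2, -0.5]
width: 87.8
jaw yaw 0.2077991672566293 [ 477.86494882 -241.2260489   114.15020114] -0.6978651703409704
```

View pics/s1c.png

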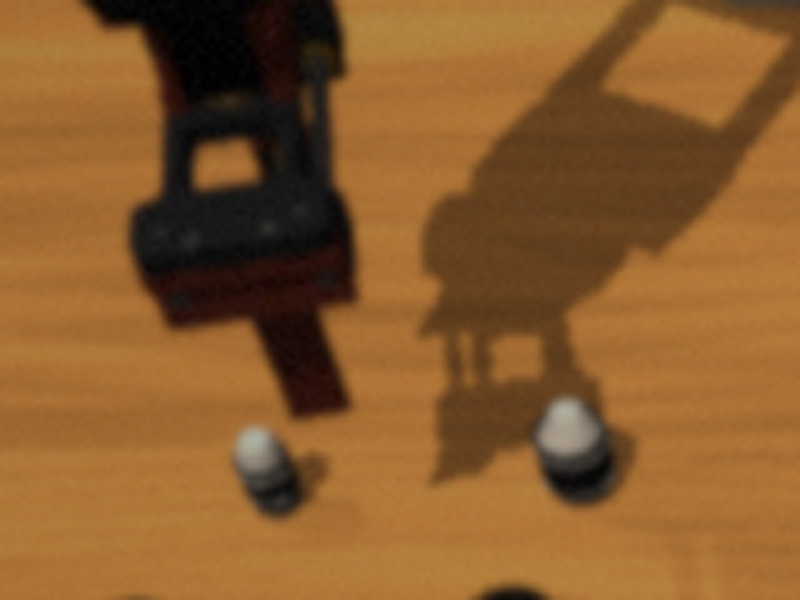

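```bash
python3 -m creep '[{"tx":0,"ty":-35,"tz":-5,"rx":0,"ry":0,"rz":0,"fingers":0},{"tx":0,"ty":-45,"tz":-20,"rx":0,"ry":0,"rz":0,"fingers":0},{"tx":0,"ty":-45,"tz":-40,"rx":0,"ry":0,"rz":0,"fingers":0},{"tx":0,"ty":-45,"tz":-60,"rx":0,"ry":0,"rz":0,"fingers":0},{"tx":0,"ty":-45,"tz":-75,"rx":0,"ry":0,"rz":0,"fingers":0},{"tx":0,"ty":-45,"tz":-85,"rx":0,"ry":0,"rz":0,"fingers":0},{"tx":0,"ty":-45,"tz":-91,"rx":0,"ry":0,"rz":0,"fingers":0},{"tx":0,"ty":-45,"tz":-91,"rx":0,"ry":0,"rz":0,"fingers":0},{"tx":0,"ty":-45,"tz":-91,"rx":0,"ry":0,"rz":0,"fingers":0}]'
python3 - <<'E'
from h import *
snap('top','t2');crop('t2',300,150,460,270,5,'t2c')
snap('scene','s2');crop('s2',40,100,200,220,5,'s2c')
E
```

```text
t: 3.45
ee_pos: [478.6, -287.8, 23.9]
orientation: [-1.3, 1.055, -1.056]
ft_force: [-0.1, 0.1, 0.3]
width: 88.3
```

View pics/s2c.png

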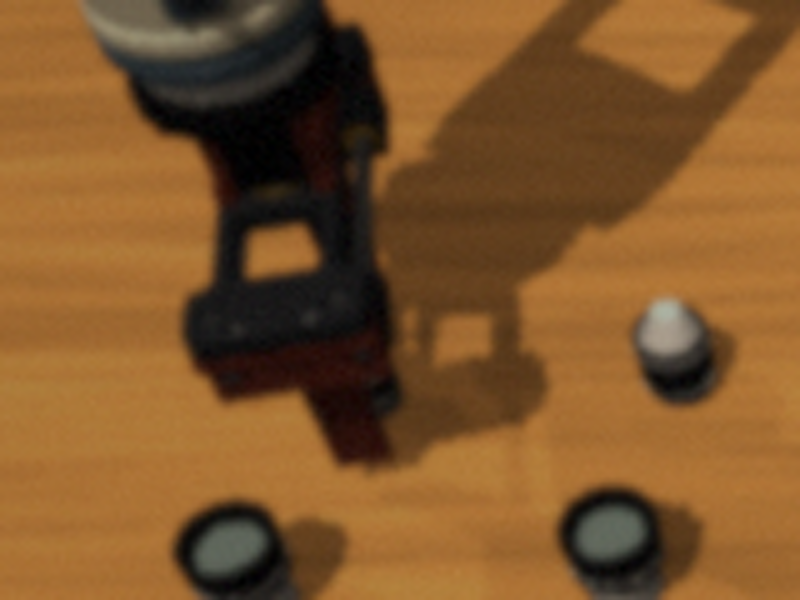

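View pics/t2c.png

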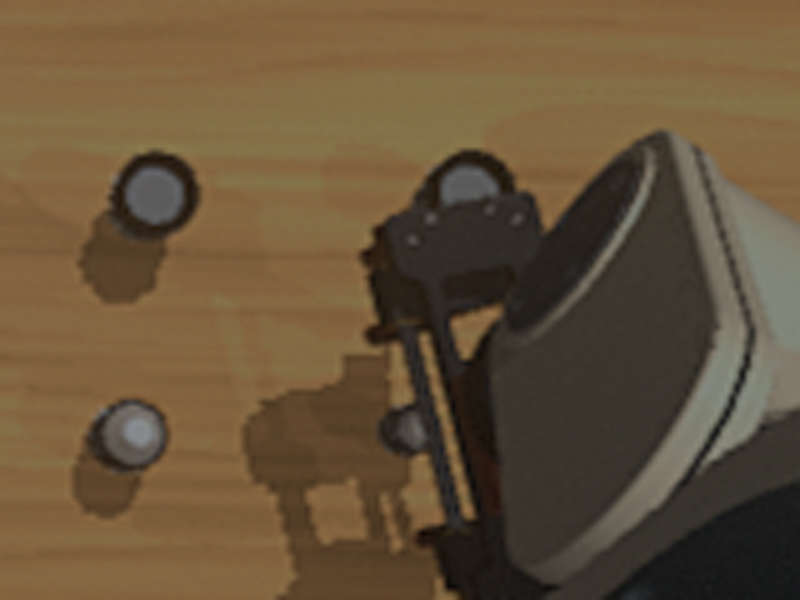

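```bash
python3 -m creep '[{"tx":0,"ty":2,"tz":-1,"rx":0,"ry":0,"rz":0,"fingers":0},{"tx":0,"ty":2,"tz":-1,"rx":0,"ry":0,"rz":0,"fingers":255},{"tx":0,"ty":2,"tz":-1,"rx":0,"ry":0,"rz":0,"fingers":255},{"tx":0,"ty":2,"tz":-1,"rx":0,"ry":0,"rz":0,"fingers":255},{"tx":0,"ty":2,"tz":-1,"rx":0,"ry":0,"rz":0,"fingers":255},{"tx":0,"ty":2,"tz":-1,"rx":0,"ry":0,"rz":0,"fingers":255},{"tx":0,"ty":2,"tz":-1,"rx":0,"ry":0,"rz":0,"fingers":255},{"tx":0,"ty":2,"tz":-1,"rx":0,"ry":0,"rz":0,"fingers":255},{"tx":0,"ty":2,"tz":-1,"rx":0,"ry":0,"rz":0,"fingers":255},{"tx":0,"ty":2,"tz":-1,"rx":0,"ry":0,"rz":0,"fingers":255}]'
```

```text
t: 4.8
ee_pos: [478.3, -285.7, 22.4]
orientation: [-1.3, 1.055, -1.055]
ft_force: [-0.4, 0.1, -0.1]
width: 23.1
```

```bash
python3 -m creep '[{"tx":0,"ty":0,"tz":15,"rx":0,"ry":0,"rz":0,"fingers":255},{"tx":0,"ty":0,"tz":50,"rx":0,"ry":0,"rz":0,"fingers":255},{"tx":0,"ty":20,"tz":85,"rx":0,"ry":0,"rz":0,"fingers":255},{"tx":0,"ty":60,"tz":90,"rx":0,"ry":0,"rz":0,"fingers":255},{"tx":0,"ty":110,"tz":90,"rx":0,"ry":0,"rz":0,"fingers":255},{"tx":5,"ty":160,"tz":90,"rx":0,"ry":0,"rz":0,"fingers":255},{"tx":10,"ty":210,"tz":90,"rx":0,"ry":0,"rz":0,"fingers":255},{"tx":12,"ty":260,"tz":90,"rx":0,"ry":0,"rz":0,"fingers":255},{"tx":14,"ty":310,"tz":90,"rx":0,"ry":0,"rz":0,"fingers":255},{"tx":16,"ty":360,"tz":90,"rx":0,"ry":0,"rz":0,"fingers":255}]'
```

```text
t: 6.05
ee_pos: [494.3, 76.0, 113.5]
orientation: [-1.299, 1.055, -1.056]
ft_force: [0.7, 0.6, -0.4]
width: 23.2
```

```bash
python3 -m creep '[{"tx":2,"ty":50,"tz":0,"rx":0,"ry":0,"rz":0,"fingers":255},{"tx":4,"ty":100,"tz":0,"rx":0,"ry":0,"rz":0,"fingers":255},{"tx":6,"ty":150,"tz":0,"rx":0,"ry":0,"rz":0,"fingers":255},{"tx":6,"ty":190,"tz":0,"rx":0,"ry":0,"rz":0,"fingers":255},{"tx":6,"ty":215,"tz":0,"rx":0,"ry":0,"rz":0,"fingers":255},{"tx":6,"ty":222,"tz":0,"rx":0,"ry":0,"rz":0,"fingers":255},{"tx":6,"ty":222,"tz":-20,"rx":0,"ry":0,"rz":0,"fingers":255},{"tx":6,"ty":222,"tz":-35,"rx":0,"ry":0,"rz":0,"fingers":255},{"tx":6,"ty":222,"tz":-50,"rx":0,"ry":0,"rz":0,"fingers":255},{"tx":6,"ty":222,"tz":-50,"rx":0,"ry":0,"rz":0,"fingers":255}]'
python3 - <<'E'
from h import *
snap('top','t3');crop('t3',100,140,240,260,5,'t3c')
snap('scene','s3');crop('s3',290,110,430,230,5,'s3c')
E
```

```text
t: 7.3
ee_pos: [499.5, 295.4, 61.2]
orientation: [-1.302, 1.057, -1.055]
ft_force: [0.2, 0.4, -0.5]
width: 23.8
```

View pics/s3c.png

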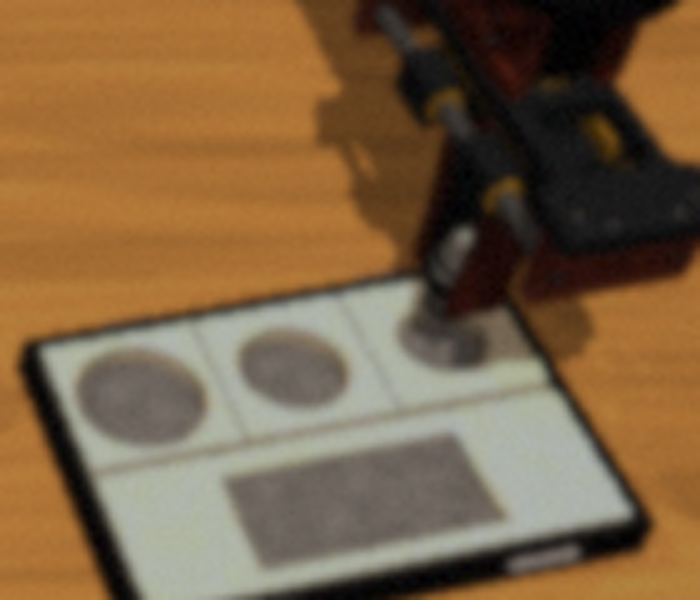

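View pics/t3c.png

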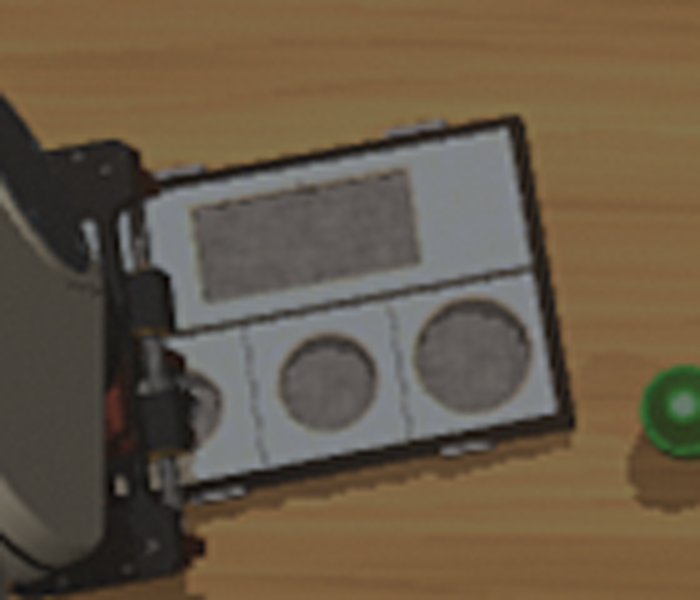

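```bash
python3 -m creep '[{"tx":1,"ty":1,"tz":-8,"rx":0,"ry":0,"rz":0,"fingers":255},{"tx":1,"ty":1,"tz":-16,"rx":0,"ry":0,"rz":0,"fingers":255},{"tx":1,"ty":1,"tz":-22,"rx":0,"ry":0,"rz":0,"fingers":255},{"tx":1,"ty":1,"tz":-26,"rx":0,"ry":0,"rz":0,"fingers":255},{"tx":1,"ty":1,"tz":-28,"rx":0,"ry":0,"rz":0,"fingers":255},{"tx":1,"ty":1,"tz":-29,"rx":0,"ry":0,"rz":0,"fingers":255},{"tx":1,"ty":1,"tz":-30,"rx":0,"ry":0,"rz":0,"fingers":255},{"tx":1,"ty":1,"tz":-30,"rx":0,"ry":0,"rz":0,"fingers":255}]'
```

```text
t: 8.4
ee_pos: [501.3, 297.4, 32.5]
orientation: [-1.3, 1.055, -1.055]
ft_force: [0.3, 0.3, -0.5]
width: 23.2
```

```bash
python3 -m creep '[{"tx":0,"ty":0,"tz":-0.7,"rx":0,"ry":0,"rz":0,"fingers":255},{"tx":0,"ty":0,"tz":-1.4,"rx":0,"ry":0,"rz":0,"fingers":255},{"tx":0,"ty":0,"tz":-1.4,"rx":0,"ry":0,"rz":0,"fingers":255}]'
```

```text
t: 8.78
ee_pos: [501.2, 297.4, 31.0]
orientation: [-1.3, 1.055, -1.055]
ft_force: [-0.4, -1.0, -0.4]
width: 23.0
```

```bash
python3 -m creep '[{"tx":0,"ty":0,"tz":-0.5,"rx":0,"ry":0,"rz":0,"fingers":255},{"tx":0,"ty":0,"tz":-1,"rx":0,"ry":0,"rz":0,"fingers":255},{"tx":0,"ty":0,"tz":-1,"rx":0,"ry":0,"rz":0,"fingers":255}]'
```

```text
t: 9.15
ee_pos: [501.3, 297.4, 30.4]
orientation: [-1.3, 1.055, -1.055]
ft_force: [-1.9, -0.7, 4.6]
width: 23.3
```

```bash
python3 -m creep '[{"tx":0,"ty":0,"tz":0,"rx":0,"ry":0,"rz":0,"fingers":160},{"tx":0,"ty":0,"tz":0,"rx":0,"ry":0,"rz":0,"fingers":130},{"tx":0,"ty":0,"tz":0,"rx":0,"ry":0,"rz":0,"fingers":100},{"tx":0,"ty":0,"tz":0,"rx":0,"ry":0,"rz":0,"fingers":80},{"tx":0,"ty":0,"tz":8,"rx":0,"ry":0,"rz":0,"fingers":60},{"tx":0,"ty":0,"tz":30,"rx":0,"ry":0,"rz":0,"fingers":40},{"tx":0,"ty":0,"tz":60,"rx":0,"ry":0,"rz":0,"fingers":0},{"tx":0,"ty":-30,"tz":80,"rx":0,"ry":0,"rz":0,"fingers":0},{"tx":-5,"ty":-80,"tz":80,"rx":0,"ry":0,"rz":0,"fingers":0},{"tx":-10,"ty":-135,"tz":80,"rx":0,"ry":0,"rz":0,"fingers":0}]'
python3 - <<'E'
from h import *
snap('scene','s4');crop('s4',290,110,430,230,5,'s4c')
E
```

```text
t: 10.4
ee_pos: [491.5, 161.6, 111.0]
orientation: [-1.299, 1.053, -1.055]
ft_force: [0.2, -0.2, -0.8]
width: 87.8
```

View pics/s4c.png

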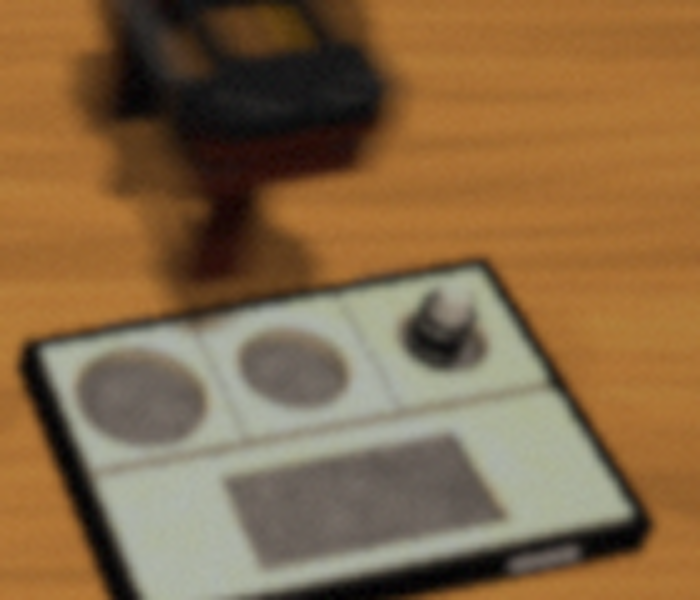

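The small objective stands upright in the small well (crop ~(445,325)). Next is the medium one at (472,-151).

```bash
python3 -m creep '[{"tx":-5,"ty":-55,"tz":0,"rx":0,"ry":0,"rz":0,"fingers":0},{"tx":-9,"ty":-110,"tz":0,"rx":0,"ry":0,"rz":0,"fingers":0},{"tx":-13,"ty":-165,"tz":0,"rx":0,"ry":0,"rz":0,"fingers":0},{"tx":-17,"ty":-220,"tz":0,"rx":0,"ry":0,"rz":0,"fingers":0},{"tx":-19,"ty":-275,"tz":0,"rx":0,"ry":0,"rz":0,"fingers":0},{"tx":-19,"ty":-305,"tz":0,"rx":0,"ry":0,"rz":0,"fingers":0},{"tx":-19,"ty":-313,"tz":-10,"rx":0,"ry":0,"rz":0,"fingers":0},{"tx":-19,"ty":-313,"tz":-30,"rx":0,"ry":0,"rz":0,"fingers":0},{"tx":-19,"ty":-313,"tz":-45,"rx":0,"ry":0,"rz":0,"fingers":0},{"tx":-19,"ty":-313,"tz":-45,"rx":0,"ry":0,"rz":0,"fingers":0}]'
```

```text
t: 11.7
ee_pos: [471.3, -149.6, 63.8]
orientation: [-1.301, 1.057, -1.052]
ft_force: [-0.0, 1.0, 0.3]
width: 87.8
```

```bash
python3 -m creep '[{"tx":0.5,"ty":-1,"tz":-15,"rx":0,"ry":0,"rz":0,"fingers":0},{"tx":0.5,"ty":-1,"tz":-30,"rx":0,"ry":0,"rz":0,"fingers":0},{"tx":0.5,"ty":-1,"tz":-39,"rx":0,"ry":0,"rz":0,"fingers":0},{"tx":0.5,"ty":-1,"tz":-39,"rx":0,"ry":0,"rz":0,"fingers":0},{"tx":0.5,"ty":-1,"tz":-39,"rx":0,"ry":0,"rz":0,"fingers":0},{"tx":0.5,"ty":-1,"tz":-39,"rx":0,"ry":0,"rz":0,"fingers":100}]'
python3 - <<'E'
from h import *
snap('top','t5');crop('t5',240,160,400,280,5,'t5c')
E
```

```text
t: 12.45
ee_pos: [473.0, -151.8, 26.4]
orientation: [-1.3, 1.055, -1.056]
ft_force: [0.5, -0.5, 0.8]
width: 81.1
```

View pics/t5c.png

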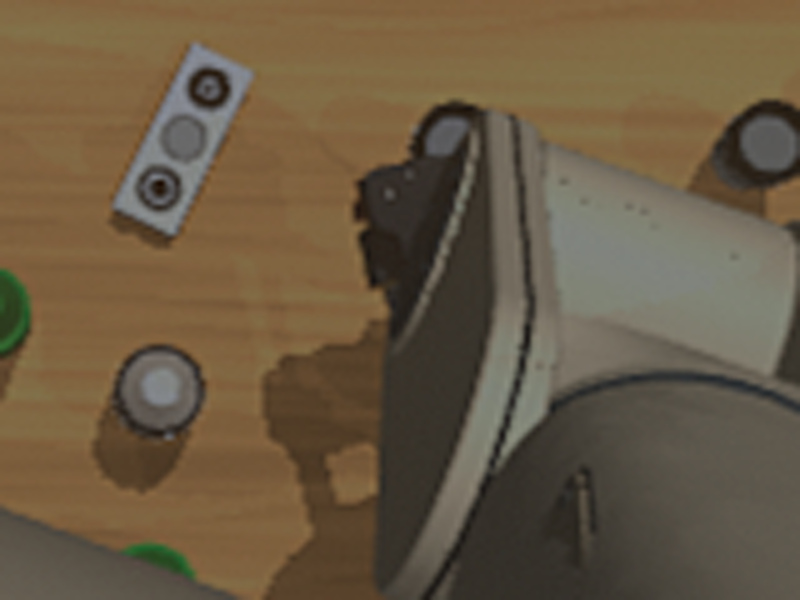

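The medium objective is hidden behind the arm. The position matches what I measured, so I'll close the gripper.

```bash
python3 -m creep '[{"tx":-0.5,"ty":0.5,"tz":-2,"rx":0,"ry":0,"rz":0,"fingers":255},{"tx":-0.5,"ty":0.5,"tz":-2,"rx":0,"ry":0,"rz":0,"fingers":255},{"tx":-0.5,"ty":0.5,"tz":-2,"rx":0,"ry":0,"rz":0,"fingers":255},{"tx":-0.5,"ty":0.5,"tz":-2,"rx":0,"ry":0,"rz":0,"fingers":255},{"tx":-0.5,"ty":0.5,"tz":-2,"rx":0,"ry":0,"rz":0,"fingers":255},{"tx":-0.5,"ty":0.5,"tz":-2,"rx":0,"ry":0,"rz":0,"fingers":255},{"tx":-0.5,"ty":0.5,"tz":-2,"rx":0,"ry":0,"rz":0,"fingers":255},{"tx":-0.5,"ty":0.5,"tz":-2,"rx":0,"ry":0,"rz":0,"fingers":255},{"tx":-0.5,"ty":0.5,"tz":-2,"rx":0,"ry":0,"rz":0,"fingers":255}]'
```

```text
t: 13.62
ee_pos: [472.4, -151.2, 24.1]
orientation: [-1.3, 1.055, -1.056]
ft_force: [0.7, -0.1, 0.2]
width: 32.3
```

```bash
python3 -m creep '[{"tx":0,"ty":0,"tz":15,"rx":0,"ry":0,"rz":0,"fingers":255},{"tx":0,"ty":0,"tz":50,"rx":0,"ry":0,"rz":0,"fingers":255},{"tx":2,"ty":20,"tz":85,"rx":0,"ry":0,"rz":0,"fingers":255},{"tx":6,"ty":60,"tz":90,"rx":0,"ry":0,"rz":0,"fingers":255},{"tx":12,"ty":110,"tz":90,"rx":0,"ry":0,"rz":0,"fingers":255},{"tx":18,"ty":160,"tz":90,"rx":0,"ry":0,"rz":0,"fingers":255},{"tx":24,"ty":210,"tz":90,"rx":0,"ry":0,"rz":0,"fingers":255},{"tx":30,"ty":260,"tz":90,"rx":0,"ry":0,"rz":0,"fingers":255},{"tx":36,"ty":310,"tz":90,"rx":0,"ry":0,"rz":0,"fingers":255},{"tx":42,"ty":350,"tz":90,"rx":0,"ry":0,"rz":0,"fingers":255}]'
```

```text
t: 14.88
ee_pos: [513.9, 200.7, 114.9]
orientation: [-1.3, 1.055, -1.055]
ft_force: [-0.2, 0.2, -1.2]
width: 32.5
```

```bash
python3 -m creep '[{"tx":0,"ty":20,"tz":0,"rx":0,"ry":0,"rz":0,"fingers":255},{"tx":0,"ty":29,"tz":-10,"rx":0,"ry":0,"rz":0,"fingers":255},{"tx":0,"ty":29,"tz":-30,"rx":0,"ry":0,"rz":0,"fingers":255},{"tx":0,"ty":29,"tz":-45,"rx":0,"ry":0,"rz":0,"fingers":255},{"tx":0,"ty":29,"tz":-50,"rx":0,"ry":0,"rz":0,"fingers":255},{"tx":0,"ty":29,"tz":-50,"rx":0,"ry":0,"rz":0,"fingers":255}]'
python3 - <<'E'
from h import *
snap('scene','s6');crop('s6',290,110,430,230,5,'s6c')
E
```

```text
t: 15.62
ee_pos: [514.0, 227.3, 63.7]
orientation: [-1.301, 1.056, -1.056]
ft_force: [0.7, -1.0, -1.6]
width: 32.5
```

View pics/s6c.png

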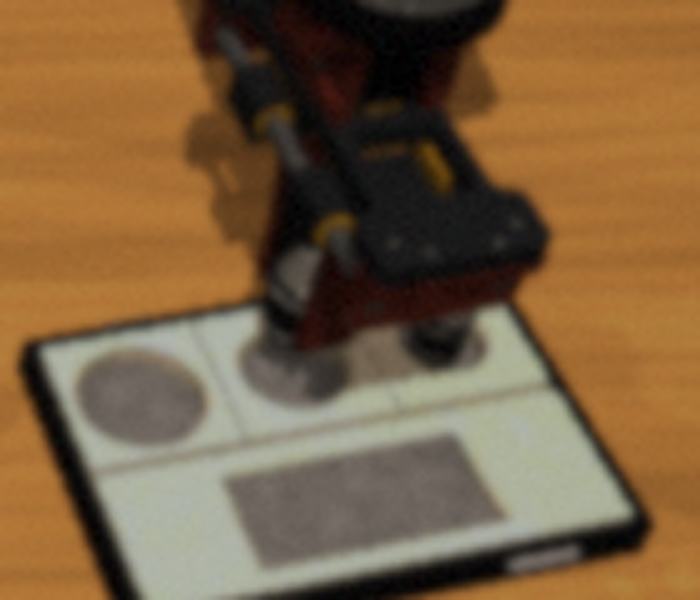

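```bash
python3 -m creep '[{"tx":1,"ty":1,"tz":-8,"rx":0,"ry":0,"rz":0,"fingers":255},{"tx":1,"ty":1,"tz":-16,"rx":0,"ry":0,"rz":0,"fingers":255},{"tx":1,"ty":1,"tz":-22,"rx":0,"ry":0,"rz":0,"fingers":255},{"tx":1,"ty":1,"tz":-26,"rx":0,"ry":0,"rz":0,"fingers":255},{"tx":1,"ty":1,"tz":-28,"rx":0,"ry":0,"rz":0,"fingers":255},{"tx":1,"ty":1,"tz":-29,"rx":0,"ry":0,"rz":0,"fingers":255},{"tx":1,"ty":1,"tz":-30,"rx":0,"ry":0,"rz":0,"fingers":255},{"tx":1,"ty":1,"tz":-30,"rx":0,"ry":0,"rz":0,"fingers":255}]'
```

```text
t: 16.68
ee_pos: [515.3, 228.9, 34.1]
orientation: [-1.3, 1.055, -1.055]
ft_force: [-0.6, -0.1, -1.4]
width: 32.2
```

```bash
python3 -m creep '[{"tx":0,"ty":0,"tz":-0.6,"rx":0,"ry":0,"rz":0,"fingers":255},{"tx":0,"ty":0,"tz":-1.2,"rx":0,"ry":0,"rz":0,"fingers":255},{"tx":0,"ty":0,"tz":-1.2,"rx":0,"ry":0,"rz":0,"fingers":255}]'
```

```text
t: 17.05
ee_pos: [515.2, 228.9, 32.8]
orientation: [-1.3, 1.055, -1.055]
ft_force: [0.1, 0.2, -0.7]
width: 32.2
```

```bash
python3 -m creep '[{"tx":0,"ty":0,"tz":-0.5,"rx":0,"ry":0,"rz":0,"fingers":255},{"tx":0,"ty":0,"tz":-1.1,"rx":0,"ry":0,"rz":0,"fingers":255},{"tx":0,"ty":0,"tz":-1.1,"rx":0,"ry":0,"rz":0,"fingers":255}]'
```

```text
t: 17.42
ee_pos: [515.3, 228.9, 32.1]
orientation: [-1.3, 1.055, -1.055]
ft_force: [-1.0, -0.3, 4.6]
width: 32.4
```

```bash
python3 -m creep '[{"tx":0,"ty":0,"tz":0,"rx":0,"ry":0,"rz":0,"fingers":140},{"tx":0,"ty":0,"tz":0,"rx":0,"ry":0,"rz":0,"fingers":110},{"tx":0,"ty":0,"tz":0,"rx":0,"ry":0,"rz":0,"fingers":80},{"tx":0,"ty":0,"tz":0,"rx":0,"ry":0,"rz":0,"fingers":60},{"tx":0,"ty":0,"tz":8,"rx":0,"ry":0,"rz":0,"fingers":40},{"tx":0,"ty":0,"tz":30,"rx":0,"ry":0,"rz":0,"fingers":20},{"tx":0,"ty":0,"tz":60,"rx":0,"ry":0,"rz":0,"fingers":0},{"tx":-8,"ty":-30,"tz":80,"rx":0,"ry":0,"rz":0,"fingers":0},{"tx":-16,"ty":-80,"tz":80,"rx":0,"ry":0,"rz":0,"fingers":0},{"tx":-24,"ty":-135,"tz":80,"rx":0,"ry":0,"rz":0,"fingers":0}]'
python3 - <<'E'
from h import *
snap('scene','s7');crop('s7',180,110,430,230,3.2,'s7c')
E
```

```text
t: 18.68
ee_pos: [491.4, 93.0, 112.7]
orientation: [-1.299, 1.053, -1.055]
ft_force: [0.9, -0.5, -0.9]
width: 87.7
```

View pics/s7c.png

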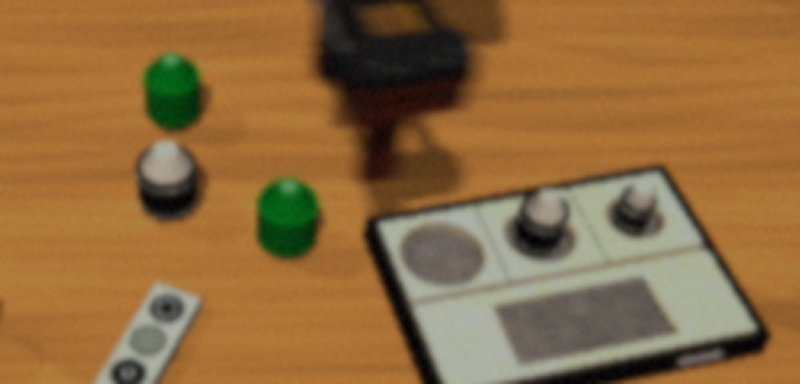

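```bash
python3 -m creep '[{"tx":-10,"ty":-45,"tz":0,"rx":0,"ry":0,"rz":0,"fingers":0},{"tx":-20,"ty":-90,"tz":0,"rx":0,"ry":0,"rz":0,"fingers":0},{"tx":-25,"ty":-112,"tz":0,"rx":0,"ry":0,"rz":0,"fingers":0},{"tx":-25,"ty":-117,"tz":0,"rx":0,"ry":0,"rz":0,"fingers":0},{"tx":-25,"ty":-117,"tz":-20,"rx":0,"ry":0,"rz":0,"fingers":0},{"tx":-25,"ty":-117,"tz":-35,"rx":0,"ry":0,"rz":0,"fingers":0},{"tx":-25,"ty":-117,"tz":-35,"rx":0,"ry":0,"rz":0,"fingers":0}]'
python3 - <<'E'
from h import *
snap('scene','s8');crop('s8',180,80,300,180,6,'s8c')
snap('top','t8');crop('t8',210,180,330,280,6,'t8c')
E
```

```text
t: 19.6
ee_pos: [465.5, -22.5, 75.8]
orientation: [-1.302, 1.057, -1.053]
ft_force: [0.3, -1.0, 0.3]
width: 87.7
```

View pics/s8c.png

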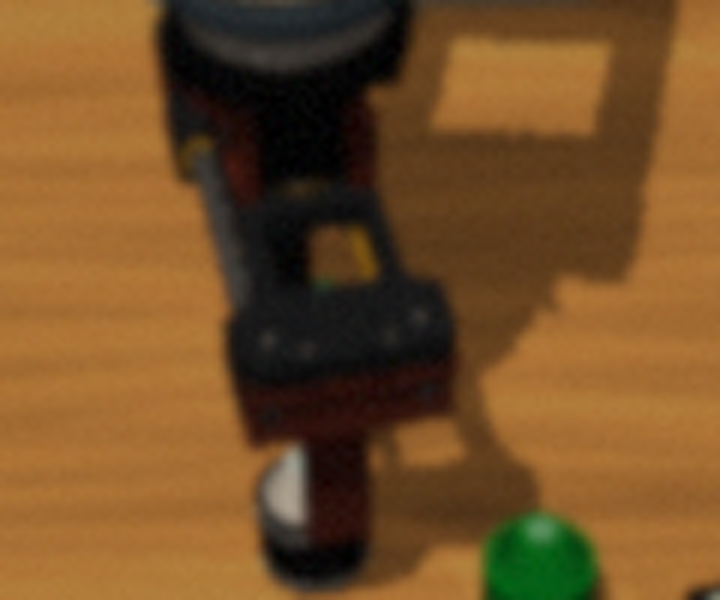

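View pics/t8c.png

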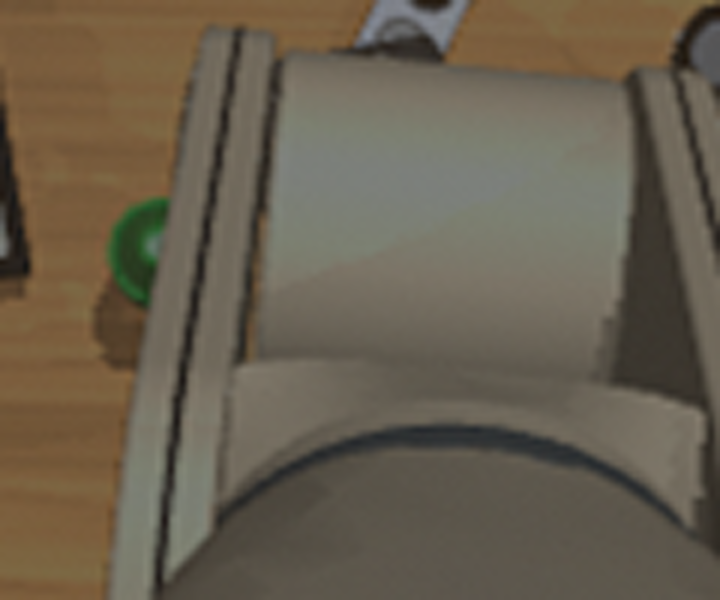

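```bash
python3 -m creep '[{"tx":0.5,"ty":-1.5,"tz":-15,"rx":0,"ry":0,"rz":0,"fingers":0},{"tx":0.5,"ty":-1.5,"tz":-30,"rx":0,"ry":0,"rz":0,"fingers":0},{"tx":0.5,"ty":-1.5,"tz":-42,"rx":0,"ry":0,"rz":0,"fingers":0},{"tx":0.5,"ty":-1.5,"tz":-48.5,"rx":0,"ry":0,"rz":0,"fingers":0},{"tx":0.5,"ty":-1.5,"tz":-48.5,"rx":0,"ry":0,"rz":0,"fingers":0},{"tx":0.5,"ty":-1.5,"tz":-48.5,"rx":0,"ry":0,"rz":0,"fingers":0}]'
```

```text
t: 20.45
ee_pos: [466.9, -24.7, 28.4]
orientation: [-1.3, 1.055, -1.056]
ft_force: [-0.8, 0.0, 1.1]
width: 88.1
```

```bash
python3 -m creep '[{"tx":0,"ty":0,"tz":0,"rx":0,"ry":0,"rz":0,"fingers":255},{"tx":0,"ty":0,"tz":0,"rx":0,"ry":0,"rz":0,"fingers":255},{"tx":0,"ty":0,"tz":0,"rx":0,"ry":0,"rz":0,"fingers":255},{"tx":0,"ty":0,"tz":0,"rx":0,"ry":0,"rz":0,"fingers":255},{"tx":0,"ty":0,"tz":0,"rx":0,"ry":0,"rz":0,"fingers":255},{"tx":0,"ty":0,"tz":0,"rx":0,"ry":0,"rz":0,"fingers":255},{"tx":0,"ty":0,"tz":0,"rx":0,"ry":0,"rz":0,"fingers":255},{"tx":0,"ty":0,"tz":0,"rx":0,"ry":0,"rz":0,"fingers":255}]'
```

```text
t: 21.45
ee_pos: [467.1, -24.7, 28.3]
orientation: [-1.3, 1.055, -1.056]
ft_force: [1.5, 0.7, 1.5]
width: 41.2
```

```bash
python3 -m creep '[{"tx":0,"ty":0,"tz":15,"rx":0,"ry":0,"rz":0,"fingers":255},{"tx":0,"ty":0,"tz":50,"rx":0,"ry":0,"rz":0,"fingers":255},{"tx":0,"ty":0,"tz":85,"rx":0,"ry":0,"rz":0,"fingers":255},{"tx":10,"ty":30,"tz":90,"rx":0,"ry":0,"rz":0,"fingers":255},{"tx":25,"ty":70,"tz":90,"rx":0,"ry":0,"rz":0,"fingers":255},{"tx":40,"ty":115,"tz":90,"rx":0,"ry":0,"rz":0,"fingers":255},{"tx":55,"ty":160,"tz":90,"rx":0,"ry":0,"rz":0,"fingers":255},{"tx":62,"ty":180,"tz":90,"rx":0,"ry":0,"rz":0,"fingers":255},{"tx":62,"ty":186,"tz":80,"rx":0,"ry":0,"rz":0,"fingers":255},{"tx":62,"ty":186,"tz":60,"rx":0,"ry":0,"rz":0,"fingers":255}]'
```

```text
t: 22.7
ee_pos: [528.2, 160.8, 88.0]
orientation: [-1.3, 1.055, -1.055]
ft_force: [-0.1, 0.3, -3.6]
width: 41.3
```

```bash
python3 -m creep '[{"tx":0,"ty":0,"tz":-18,"rx":0,"ry":0,"rz":0,"fingers":255},{"tx":0,"ty":0,"tz":-18,"rx":0,"ry":0,"rz":0,"fingers":255},{"tx":0,"ty":0,"tz":-18,"rx":0,"ry":0,"rz":0,"fingers":255}]'
python3 - <<'E'
from h import *
snap('scene','s9');crop('s9',270,110,410,230,5,'s9c')
snap('top','t9');crop('t9',100,140,240,260,5,'t9c')
E
```

```text
t: 23.08
ee_pos: [528.8, 160.8, 70.3]
orientation: [-1.3, 1.056, -1.056]
ft_force: [-0.1, -0.1, -3.1]
width: 41.3
```

View pics/s9c.png

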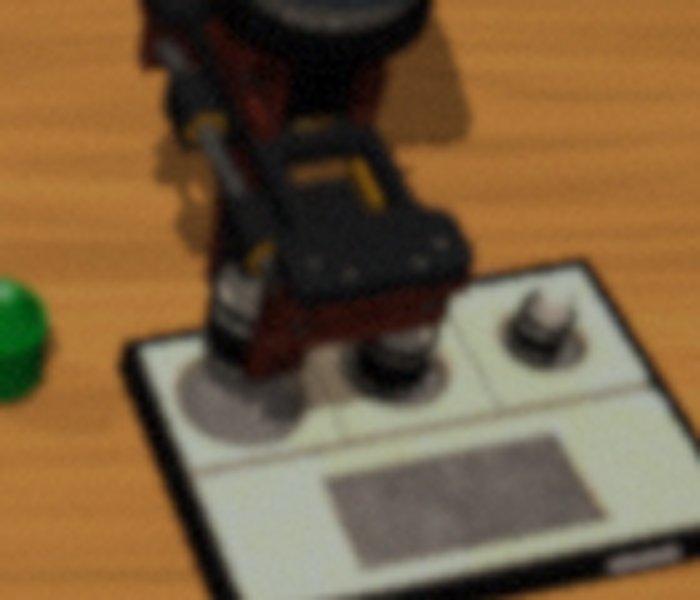

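View pics/t9c.png

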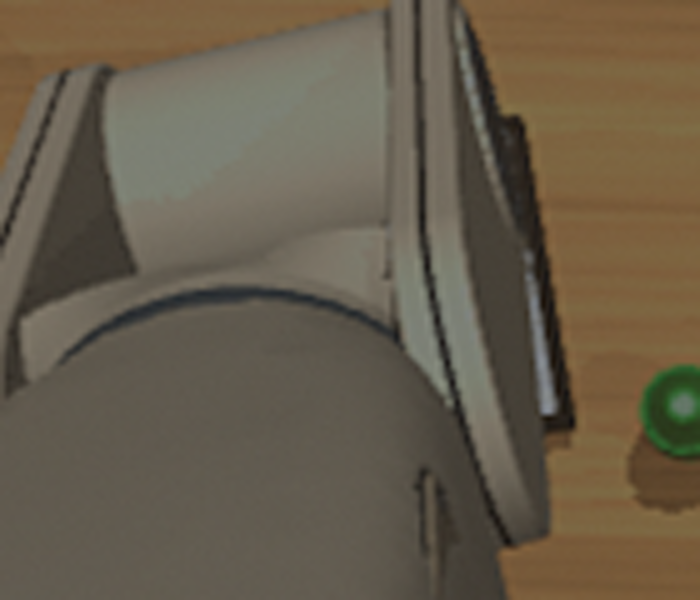

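```bash
python3 -m creep '[{"tx":0.5,"ty":0.5,"tz":-8,"rx":0,"ry":0,"rz":0,"fingers":255},{"tx":0.5,"ty":0.5,"tz":-16,"rx":0,"ry":0,"rz":0,"fingers":255},{"tx":0.5,"ty":0.5,"tz":-22,"rx":0,"ry":0,"rz":0,"fingers":255},{"tx":0.5,"ty":0.5,"tz":-26,"rx":0,"ry":0,"rz":0,"fingers":255},{"tx":0.5,"ty":0.5,"tz":-29,"rx":0,"ry":0,"rz":0,"fingers":255},{"tx":0.5,"ty":0.5,"tz":-30.5,"rx":0,"ry":0,"rz":0,"fingers":255},{"tx":0.5,"ty":0.5,"tz":-32,"rx":0,"ry":0,"rz":0,"fingers":255},{"tx":0.5,"ty":0.5,"tz":-32,"rx":0,"ry":0,"rz":0,"fingers":255}]'
```

```text
t: 24.18
ee_pos: [529.2, 161.8, 38.2]
orientation: [-1.3, 1.055, -1.055]
ft_force: [0.2, 0.3, -1.8]
width: 41.1
```

```bash
python3 -m creep '[{"tx":0,"ty":0,"tz":-0.5,"rx":0,"ry":0,"rz":0,"fingers":255},{"tx":0,"ty":0,"tz":-1,"rx":0,"ry":0,"rz":0,"fingers":255},{"tx":0,"ty":0,"tz":-1,"rx":0,"ry":0,"rz":0,"fingers":255}]'
```

```text
t: 24.55
ee_pos: [529.2, 161.9, 37.2]
orientation: [-1.3, 1.055, -1.055]
ft_force: [-0.5, -0.1, -3.0]
width: 41.0
```

```bash
python3 -m creep '[{"tx":0,"ty":0,"tz":-0.5,"rx":0,"ry":0,"rz":0,"fingers":255},{"tx":0,"ty":0,"tz":-1,"rx":0,"ry":0,"rz":0,"fingers":255},{"tx":0,"ty":0,"tz":-1.3,"rx":0,"ry":0,"rz":0,"fingers":255},{"tx":0,"ty":0,"tz":-1.3,"rx":0,"ry":0,"rz":0,"fingers":255}]'
```

```text
t: 25.05
ee_pos: [529.3, 161.9, 36.3]
orientation: [-1.3, 1.055, -1.055]
ft_force: [-2.3, 0.4, 5.0]
width: 41.6
```

```bash
python3 -m creep '[{"tx":0,"ty":0,"tz":0,"rx":0,"ry":0,"rz":0,"fingers":115},{"tx":0,"ty":0,"tz":0,"rx":0,"ry":0,"rz":0,"fingers":90},{"tx":0,"ty":0,"tz":0,"rx":0,"ry":0,"rz":0,"fingers":60},{"tx":0,"ty":0,"tz":0,"rx":0,"ry":0,"rz":0,"fingers":40},{"tx":0,"ty":0,"tz":8,"rx":0,"ry":0,"rz":0,"fingers":20},{"tx":0,"ty":0,"tz":30,"rx":0,"ry":0,"rz":0,"fingers":0},{"tx":0,"ty":0,"tz":60,"rx":0,"ry":0,"rz":0,"fingers":0},{"tx":8,"ty":-30,"tz":75,"rx":0,"ry":0,"rz":0.1,"fingers":0},{"tx":25,"ty":-80,"tz":75,"rx":0,"ry":0,"rz":0.28,"fingers":0},{"tx":40,"ty":-130,"tz":75,"rx":0,"ry":0,"rz":0.45,"fingers":0}]'
python3 - <<'E'
from h import *
snap('scene','s10');crop('s10',180,110,430,230,3.2,'s10c')
E
```

```text
t: 26.3
ee_pos: [570.0, 30.8, 112.0]
orientation: [-1.452, 0.707, -0.709]
ft_force: [0.2, 0.6, 0.1]
width: 87.7
```

View pics/s10c.png

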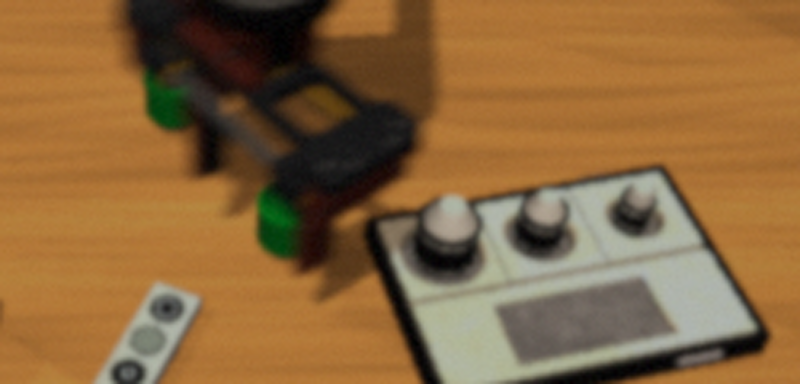

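All three objectives stand upright in their wells (crop (448,235), (540,222), (636,207)). Now the slider.

```bash
python3 -m creep '[{"tx":8,"ty":-30,"tz":0,"rx":0,"ry":0,"rz":0.17,"fingers":0},{"tx":16,"ty":-55,"tz":0,"rx":0,"ry":0,"rz":0.34,"fingers":0},{"tx":22,"ty":-67,"tz":-10,"rx":0,"ry":0,"rz":0.475,"fingers":0},{"tx":22,"ty":-67,"tz":-30,"rx":0,"ry":0,"rz":0.475,"fingers":0},{"tx":22,"ty":-67,"tz":-50,"rx":0,"ry":0,"rz":0.475,"fingers":0},{"tx":22,"ty":-67,"tz":-60,"rx":0,"ry":0,"rz":0.475,"fingers":0},{"tx":22,"ty":-67,"tz":-60,"rx":0,"ry":0,"rz":0.475,"fingers":0},{"tx":22,"ty":-67,"tz":-60,"rx":0,"ry":0,"rz":0.475,"fingers":0}]'
python3 - <<'E'
from h import *
o=ctrl.get_obs();R=cv2.Rodrigues(o['orientation'])[0];z=R[:,2];print('jaw yaw',np.arctan2(z[1],z[0]),o['ee_pos'],R[:,1])
snap('scene','s11');crop('s11',170,150,300,260,6,'s11c')
E
```

```text
t: 27.35
ee_pos: [591.5, -34.9, 51.2]
orientation: [-1.543, 0.344, -0.345]
ft_force: [-0.2, 0.2, 0.1]
width: 87.7
jaw yaw 1.1319881655516637 [591.51841207 -34.8681773   51.16620015] [ 4.75688082e-04 -2.97758609e-05 -9.99999886e-01]
```

View pics/s11c.png

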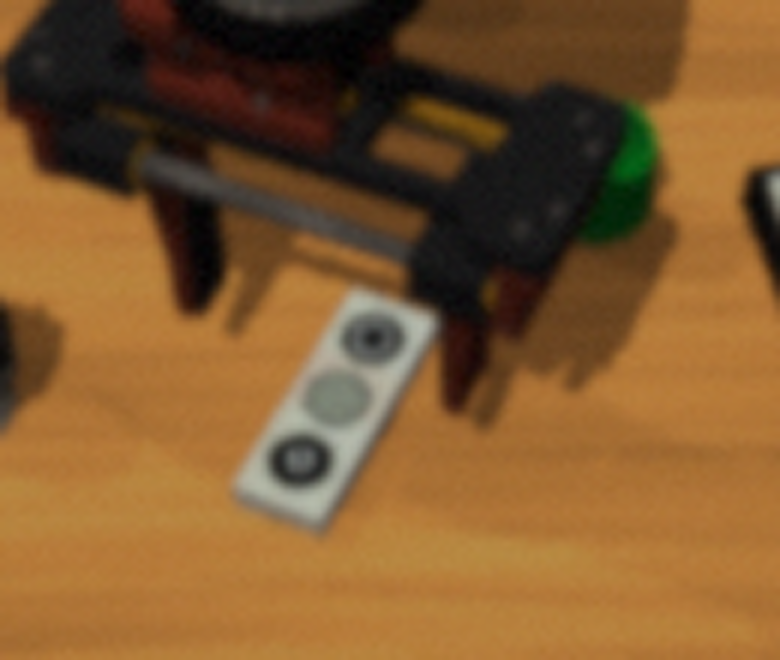

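```bash
python3 -m creep '[{"tx":0,"ty":-1.5,"tz":-12,"rx":0,"ry":0,"rz":0,"fingers":0},{"tx":0,"ty":-1.5,"tz":-24,"rx":0,"ry":0,"rz":0,"fingers":0},{"tx":0,"ty":-1.5,"tz":-32,"rx":0,"ry":0,"rz":0,"fingers":0},{"tx":0,"ty":-1.5,"tz":-35,"rx":0,"ry":0,"rz":0,"fingers":0},{"tx":0,"ty":-1.5,"tz":-36,"rx":0,"ry":0,"rz":0,"fingers":0},{"tx":0,"ty":-1.5,"tz":-36,"rx":0,"ry":0,"rz":0,"fingers":0}]'
```

```text
t: 28.15
ee_pos: [591.4, -36.7, 15.1]
orientation: [-1.543, 0.344, -0.344]
ft_force: [-0.2, -0.3, 0.2]
width: 88.1
```

```bash
python3 -m creep '[{"tx":0,"ty":0,"tz":-0.6,"rx":0,"ry":0,"rz":0,"fingers":0},{"tx":0,"ty":0,"tz":-0.6,"rx":0,"ry":0,"rz":0,"fingers":255},{"tx":0,"ty":0,"tz":-0.6,"rx":0,"ry":0,"rz":0,"fingers":255},{"tx":0,"ty":0,"tz":-0.6,"rx":0,"ry":0,"rz":0,"fingers":255},{"tx":0,"ty":0,"tz":-0.6,"rx":0,"ry":0,"rz":0,"fingers":255},{"tx":0,"ty":0,"tz":-0.6,"rx":0,"ry":0,"rz":0,"fingers":255},{"tx":0,"ty":0,"tz":-0.6,"rx":0,"ry":0,"rz":0,"fingers":255},{"tx":0,"ty":0,"tz":-0.6,"rx":0,"ry":0,"rz":0,"fingers":255},{"tx":0,"ty":0,"tz":-0.6,"rx":0,"ry":0,"rz":0,"fingers":255},{"tx":0,"ty":0,"tz":-0.6,"rx":0,"ry":0,"rz":0,"fingers":255}]'
```

```text
t: 29.4
ee_pos: [591.2, -36.6, 14.3]
orientation: [-1.543, 0.344, -0.344]
ft_force: [-0.5, -0.7, -0.2]
width: 33.2
```

```bash
python3 -m creep '[{"tx":0,"ty":0,"tz":8,"rx":0,"ry":0,"rz":0,"fingers":255},{"tx":0,"ty":0,"tz":25,"rx":0,"ry":0,"rz":0,"fingers":255},{"tx":0,"ty":0,"tz":50,"rx":0,"ry":0,"rz":0,"fingers":255},{"tx":0,"ty":0,"tz":75,"rx":0,"ry":0,"rz":0,"fingers":255},{"tx":0,"ty":0,"tz":90,"rx":0,"ry":0,"rz":0,"fingers":255},{"tx":0,"ty":20,"tz":90,"rx":0,"ry":0,"rz":-0.1,"fingers":255},{"tx":0,"ty":50,"tz":90,"rx":0,"ry":0,"rz":-0.25,"fingers":255},{"tx":0,"ty":85,"tz":90,"rx":0,"ry":0,"rz":-0.4,"fingers":255},{"tx":0,"ty":120,"tz":90,"rx":0,"ry":0,"rz":-0.55,"fingers":255},{"tx":0,"ty":150,"tz":90,"rx":0,"ry":0,"rz":-0.7,"fingers":255}]'
python3 - <<'E'
from h import *
o=ctrl.get_obs();R=cv2.Rodrigues(o['orientation'])[0];z=R[:,2];print('jaw yaw',np.arctan2(z[1],z[0]))
snap('scene','s12');crop('s12',220,90,420,240,4,'s12c')
E
```

```text
t: 30.65
ee_pos: [591.1, 114.6, 104.8]
orientation: [-1.381, 0.889, -0.889]
ft_force: [-0.0, 0.1, -1.6]
width: 33.8
jaw yaw 0.42731566099919827
```

View pics/s12c.png

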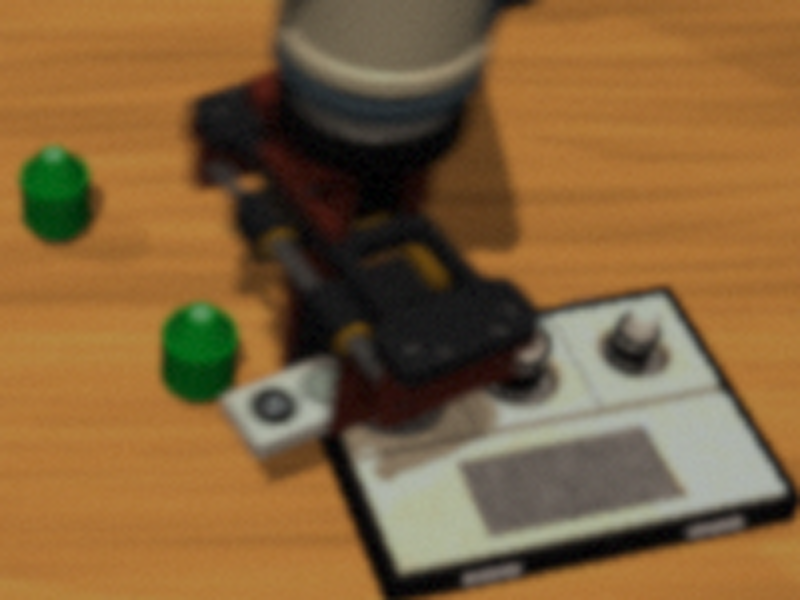

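```bash
python3 -m creep '[{"tx":-2,"ty":35,"tz":0,"rx":0,"ry":0,"rz":-0.12,"fingers":255},{"tx":-4,"ty":75,"tz":0,"rx":0,"ry":0,"rz":-0.225,"fingers":255},{"tx":-5,"ty":110,"tz":0,"rx":0,"ry":0,"rz":-0.225,"fingers":255},{"tx":-5,"ty":125,"tz":0,"rx":0,"ry":0,"rz":-0.225,"fingers":255},{"tx":-5,"ty":129,"tz":-10,"rx":0,"ry":0,"rz":-0.225,"fingers":255},{"tx":-5,"ty":129,"tz":-25,"rx":0,"ry":0,"rz":-0.225,"fingers":255},{"tx":-5,"ty":129,"tz":-40,"rx":0,"ry":0,"rz":-0.225,"fingers":255},{"tx":-5,"ty":129,"tz":-50,"rx":0,"ry":0,"rz":-0.225,"fingers":255},{"tx":-5,"ty":129,"tz":-55,"rx":0,"ry":0,"rz":-0.225,"fingers":255},{"tx":-5,"ty":129,"tz":-55,"rx":0,"ry":0,"rz":-0.225,"fingers":255}]'
python3 - <<'E'
from h import *
o=ctrl.get_obs();R=cv2.Rodrigues(o['orientation'])[0];z=R[:,2];print('jaw yaw',np.arctan2(z[1],z[0]),o['ee_pos'])
snap('scene','s13');crop('s13',290,130,430,240,5,'s13c')
snap('top','t13');crop('t13',100,140,240,260,5,'t13c')
E
```

```text
t: 31.95
ee_pos: [586.1, 242.1, 48.9]
orientation: [-1.3, 1.056, -1.055]
ft_force: [-0.5, -0.4, -1.3]
width: 33.5
jaw yaw 0.20677373903905302 [586.11512526 242.12041958  48.900061  ]
```

View pics/s13c.png

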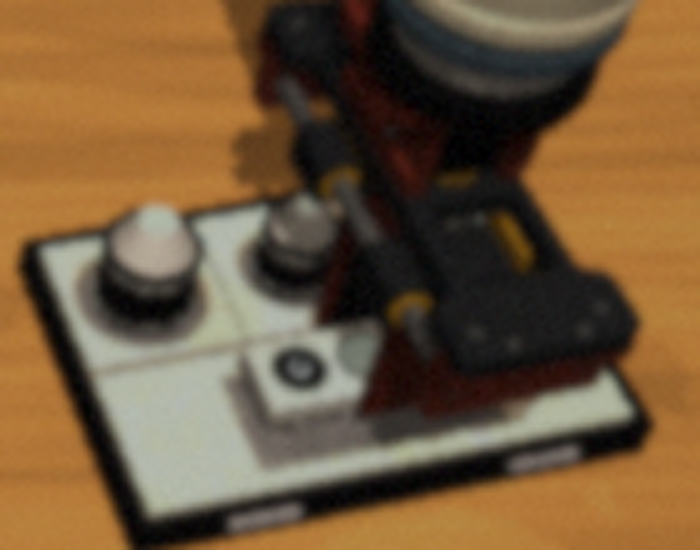

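View pics/t13c.png

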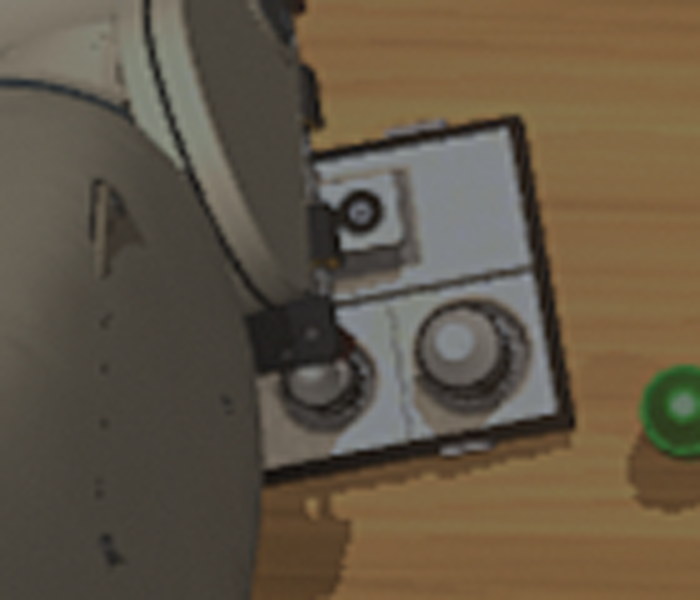

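```bash
python3 - <<'E'
from h import *
t=load('top0');s=load('scene0')
p=w(t,100+361.5/5-.5,140+212.5/5-.5,46.6); q=w(s,290+299.5/5-.5,130+369.5/5-.5,46.6)
# slot corners scene crop sB, top tB
c=w(s,285+430/5.5-.5,155+305/5.5-.5,20)
ey=np.array([-.2055,.9787]);ex=np.array([.9787,.2055])
for a in(p,q,c):
    d=a[:2]-np.array([585.4,243.8]);print(a,d@ex,d@ey)
E
```

```text
[591.6 211.9  46.6] -0.48750999999995626 -32.494630000000015
[593.  211.8  46.6] 0.8621200000000231 -32.8802
[590.5 245.   20. ] 5.237970000000019 0.1263899999999843
```

```bash
python3 -m creep '[{"tx":1,"ty":3.7,"tz":-4,"rx":0,"ry":0,"rz":0,"fingers":255},{"tx":1,"ty":3.7,"tz":-8,"rx":0,"ry":0,"rz":0,"fingers":255},{"tx":1,"ty":3.7,"tz":-10,"rx":0,"ry":0,"rz":0,"fingers":255},{"tx":1,"ty":3.7,"tz":-10,"rx":0,"ry":0,"rz":0,"fingers":255}]'
python3 - <<'E'
from h import *
snap('scene','s14');crop('s14',290,130,430,240,5,'s14c')
snap('top','t14');crop('t14',140,160,210,210,10,'t14c')
E
```

```text
t: 32.55
ee_pos: [587.0, 246.0, 39.0]
orientation: [-1.3, 1.056, -1.055]
ft_force: [-0.5, 0.4, -1.1]
width: 33.5
```

View pics/s14c.png

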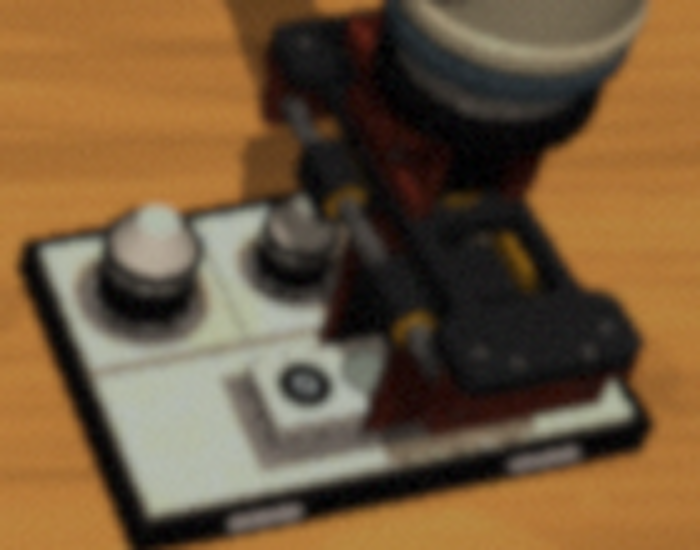

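View pics/t14c.png

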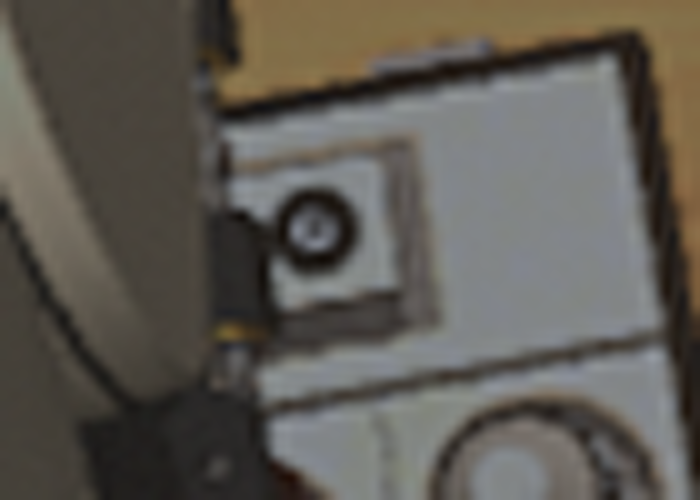

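```bash
python3 -m creep '[{"tx":0,"ty":0,"tz":-3,"rx":0,"ry":0,"rz":0,"fingers":255},{"tx":0,"ty":0,"tz":-5,"rx":0,"ry":0,"rz":0,"fingers":255},{"tx":0,"ty":0,"tz":-7,"rx":0,"ry":0,"rz":0,"fingers":255},{"tx":0,"ty":0,"tz":-8,"rx":0,"ry":0,"rz":0,"fingers":255},{"tx":0,"ty":0,"tz":-8.7,"rx":0,"ry":0,"rz":0,"fingers":255},{"tx":0,"ty":0,"tz":-8.7,"rx":0,"ry":0,"rz":0,"fingers":255}]'
```

```text
t: 33.4
ee_pos: [587.2, 246.1, 30.6]
orientation: [-1.3, 1.055, -1.055]
ft_force: [0.2, 0.2, -0.8]
width: 33.2
```

```bash
python3 -m creep '[{"tx":0,"ty":0,"tz":-0.4,"rx":0,"ry":0,"rz":0,"fingers":255},{"tx":0,"ty":0,"tz":-0.8,"rx":0,"ry":0,"rz":0,"fingers":255},{"tx":0,"ty":0,"tz":-0.8,"rx":0,"ry":0,"rz":0,"fingers":255}]'
```

```text
t: 33.78
ee_pos: [587.2, 246.1, 29.8]
orientation: [-1.3, 1.055, -1.055]
ft_force: [-0.8, -0.1, -1.0]
width: 33.7
```

```bash
python3 -m creep '[{"tx":0,"ty":0,"tz":-0.4,"rx":0,"ry":0,"rz":0,"fingers":255},{"tx":0,"ty":0,"tz":-0.8,"rx":0,"ry":0,"rz":0,"fingers":255},{"tx":0,"ty":0,"tz":-0.8,"rx":0,"ry":0,"rz":0,"fingers":255}]'
```

```text
t: 34.15
ee_pos: [587.2, 246.1, 29.3]
orientation: [-1.3, 1.055, -1.055]
ft_force: [-2.4, -1.0, 3.4]
width: 33.7
```

```bash
python3 -m creep '[{"tx":0,"ty":0,"tz":0,"rx":0,"ry":0,"rz":0,"fingers":135},{"tx":0,"ty":0,"tz":0,"rx":0,"ry":0,"rz":0,"fingers":115},{"tx":0,"ty":0,"tz":0,"rx":0,"ry":0,"rz":0,"fingers":100},{"tx":0,"ty":0,"tz":0,"rx":0,"ry":0,"rz":0,"fingers":100},{"tx":0,"ty":0,"tz":8,"rx":0,"ry":0,"rz":0,"fingers":100},{"tx":0,"ty":0,"tz":35,"rx":0,"ry":0,"rz":0,"fingers":100},{"tx":0,"ty":0,"tz":70,"rx":0,"ry":0,"rz":0,"fingers":100},{"tx":20,"ty":0,"tz":110,"rx":0,"ry":0,"rz":0,"fingers":100},{"tx":50,"ty":-20,"tz":140,"rx":0,"ry":0,"rz":0,"fingers":100},{"tx":60,"ty":-60,"tz":170,"rx":0,"ry":0,"rz":0,"fingers":60}]'
```

```text
t: 35.4
ee_pos: [648.8, 186.5, 201.1]
orientation: [-1.298, 1.052, -1.055]
ft_force: [-0.3, -0.4, -0.2]
width: 60.1
```

```bash
python3 -m creep '[{"tx":-40,"ty":-40,"tz":30,"rx":0,"ry":0,"rz":0,"fingers":0},{"tx":-80,"ty":-80,"tz":60,"rx":0,"ry":0,"rz":0,"fingers":0},{"tx":-120,"ty":-120,"tz":60,"rx":0,"ry":0,"rz":0,"fingers":0},{"tx":-160,"ty":-160,"tz":60,"rx":0,"ry":0,"rz":0,"fingers":0},{"tx":-190,"ty":-200,"tz":60,"rx":0,"ry":0,"rz":0,"fingers":0},{"tx":-190,"ty":-240,"tz":60,"rx":0,"ry":0,"rz":0,"fingers":0},{"tx":-190,"ty":-260,"tz":60,"rx":0,"ry":0,"rz":0,"fingers":0},{"tx":-190,"ty":-260,"tz":60,"rx":0,"ry":0,"rz":0,"fingers":0}]'
python3 - <<'E'
from h import *
snap('scene','s15');crop('s15',290,140,430,240,5.5,'s15c');crop('s15',0,0,512,384,1.5,'s15f')
snap('top','t15');crop('t15',105,155,225,250,6,'t15c');crop('t15',0,0,512,384,1.5,'t15f')
E
```

```text
t: 36.4
ee_pos: [457.1, -74.9, 259.6]
orientation: [-1.299, 1.056, -1.058]
ft_force: [-0.6, -0.6, -0.2]
width: 87.9
```

View pics/s15c.png

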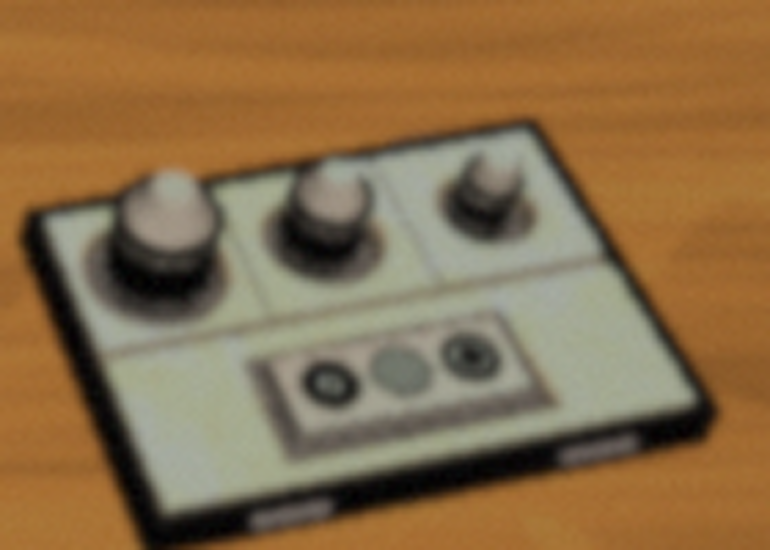

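View pics/t15c.png

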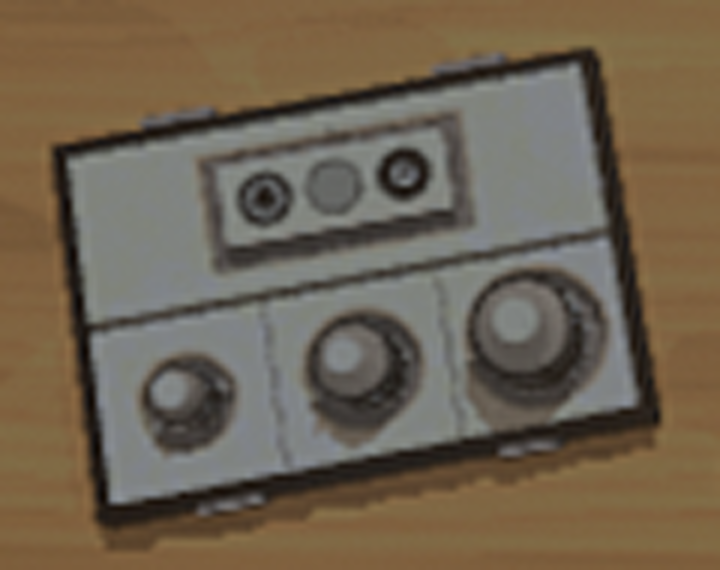

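View pics/s15f.png

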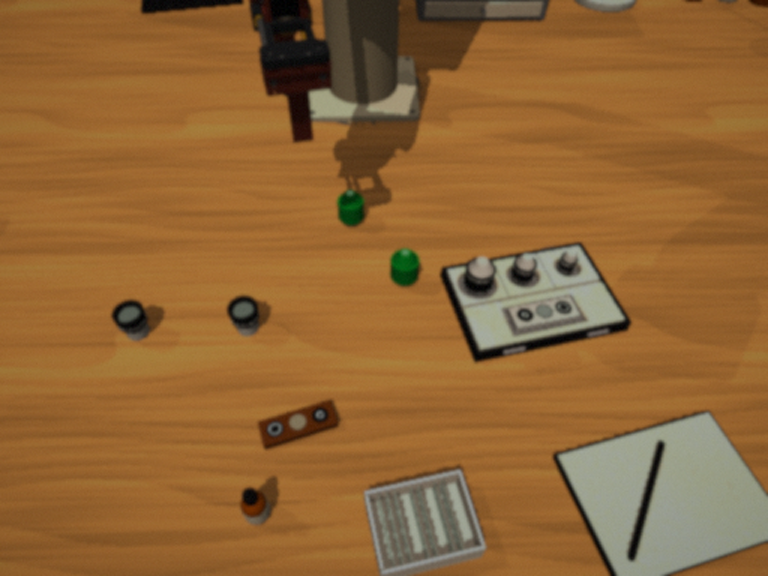

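The pictures show all four pieces in place: the three objectives upright in their matching wells, and the slider flat inside the slot with a margin all round. The eyepieces and look-alikes have not moved. I'll hand it in.

```bash
python3 - <<'E'
from workcell import ctrl
print(ctrl.close_job())
E
```

```text
the job is handed in; nothing more can be done
None
```

The phase-contrast kit is packed and the job is handed in at about 36 s of the 109 s allowed. The small, medium and large objectives stand nose up in their matching wells, and the slider lies flat in the slot.

- **Set down:** Each piece was lowered until the wrist felt 3 to 5 N of contact, at the height expected for its floor, and only then released.
- **Last pictures:** Both cameras show all four pieces upright or flat, inside their holes with a margin all round. In the scene view the eyepieces, the green look-alikes and the brown slider stand where they began, and the gripper is clear.
- **Disagreement:** The two cameras placed the slot centre about 4 to 5 mm apart in x. The slider's aim point was a compromise between them, and it went home without touching the walls.

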